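# Open the extraction damper fully and start the fan

### The arm

A 6-joint arm with a two-finger parallel gripper is mounted at the origin on the work surface. World frame = base frame: x ahead of the robot, y to its left, z up, the work surface at z = 0. Lengths are in m, angles in rad, forces in N, time in s.
With the tool pointing down it reaches from about 0.375 to 0.975 m from the base axis. Payload 3.8 kg.
Tool frame: the origin (TCP) lies at the very end of the fingers, on their centre line; the grasp point (between the pads) lies 19 mm behind it; z points along the fingers, y is the direction in which the jaws open and shut (so a half turn about z gives the same grasp; the last joint's range is limited). The gripper opens to 85 mm and grips with 20 to 120 N. Pads are 22 mm wide; open, the fingers measure 114 mm over their backs; the gripper's body (76 mm by 85 mm) begins 54 mm behind the grasp point. The pads swing forward as they close: fully open they stand 13 mm farther back than shut.
Start: joints at [-1.225, 0.264, 1.604, -0, 1.274, -0.037], TCP at [0.252, -0.626, 0.231] pointing down, gripper open.
Joint ranges: [-2.63, 2.63], [-0.94, 2.18], [0.31, 2.57], [-1.31, 4.45], [0, 2.66], [-2.55, 2.55]. Speed limits (rad/s): [2.57, 2.57, 3.14, 3.14, 3.14, 3.14].

### API

Orientations are given as a rotation vector (axis times angle).
In Python, from workcell import status, read_camera, camera_info, order gives the robot as it stands.
- The arm moves only by the tool move_arm, never from a script. Its argument "deltas" is a list of rows, each a list of 3 entries, a list of its own where there are three numbers: the turn, a rotation vector about the world's x, y, z as a fraction of full scale, then the shift along the world's x, y, z as a fraction of full scale, then the closure, from -1 (fully open) to 1 (shut), so that 0 is half open. A call has 1 to 20 rows; each row is the pose to reach, as a shift and turn from the pose commanded when the call began; what a row does not reach only later rows make up. Full scale, the value 1, is 0.1 m for a shift and pi/2 rad for a turn. A row lasts 1/8 s, in which the tool goes at most 62.5 mm and 10.7 degrees, less where a joint would pass 70% of its speed; a pose out of reach is approached as far as the arm can. A call with a number of a shift or a turn outside -1 to 1 is refused whole. A call with a gripper value outside its range is refused whole. The fingers move at their own pace and stop on an object; "grip_force" is the grip in N (left out, the last holds). Time passes only in rows, so rows that repeat a pose let the fingers close. It gives the time, the measured TCP pose, the force and the opening at its end, in the units of the state.
- status.read_state(): the state, without advancing time (a new reading comes with each control period).
- read_camera(name): name is "scene" or "side" or "wrist"; returns (picture, depth): 400x640x3 uint8, red, green, blue; 400x640 float32, m along the optical axis (not along the pixel's ray), 0 where there is no reading.
- camera_info(name): a dict with "K" (3x3 intrinsics, pixels), "R" (3x3) and "t" (3): a world point X has camera coordinates R X + t. Camera axes: x right, y down, z forward; pixel columns grow to the right and rows downward; lengths in m; the calibration is good to about 2 mm. A picture is of the moment at which its call begins: read the wrist's pose just before it. camera_info takes no time and is no camera call; for the wrist camera it gives the pose at the moment of the call.
- order.finish_job(): hands the job in, once; it reports no verdict.
The state is a dict: "time": time; "q": joint angles; "joint_vel": joint speeds; "joint_torque": joint torques, N m; "tool_pos": TCP position; "tcp_rot": TCP orientation; "wrist_force": force on the tool from outside, world axes, zero at the start; "torque": the same for the moment, N m; "width": opening from 0.0 (shut) to 1.0 (fully open).
Only numpy, scipy, OpenCV 4.12 (cv2) and the standard library are available. Lean on these libraries where they do the work, as an engineer would, in place of code of your own. Each camera call takes 0.05 s, during which the arm holds its last target. There are 200 camera calls.

### The job

The pot on the banding wheel is about to have its foot rubbed smooth, so get the dust extraction going. With a fingertip push the damper lever on top of the duct round from shut, past the half-open notch, until it rests against the far stop, fully open and in line with the duct; only then press the start button (the narrow flat-topped one, not the wide mushroom-headed stop) all the way down for a moment and let it come up again. Pick nothing up, and leave the stop button and everything standing on the bench as they are.

Things in the scene. Friction and masses are not known exactly. Their poses are not given: they have to be found in the camera images.
- damper_lever (a joint): angle of the damper lever, rad: 0 = shut (across the duct), 0.785 = half-open notch, 1.571 = fully open against the far stop (in line with the duct, away from the hood). Grows anticlockwise seen from above. Sprung notches: leaving shut, entering and leaving half open, and entering fully open each take about 9 N at the handle; past 1.46 it springs to the far stop.
- lever_handle (a point): middle of the lever's upright black handle: a vertical cylinder 22 mm across and 42 mm tall (21 mm above and below this point), standing on the far end of a flat steel bar 20 mm wide and 6 mm thick. It moves on a level circle of radius 125 mm about lever_pivot, with free air beside and above it. On the bar, 60 mm from the pivot, sits a small plunger head 11 mm across.
- lever_pivot (a point): point on the vertical axis of the lever's shaft, level with lever_handle
- extractor: galvanised dust extractor fixed to the bench: hood 264 mm wide, top 207 mm up, 100 mm duct with top 160 mm up, elbow down into the bench. Origin on the bench under the lever's shaft; y runs along the duct to the hood's mouth (274 mm away), the elbow ends at y = -295 mm. Shut, the lever points along -x; fully open, along -y. Quadrant plate under the lever: 169 mm up, radius 92 mm.
- start (a joint): start button travel, m: 0 up, 0.006 fully down; springs back up; fully down takes 5 N
- start_top (a point): centre of the start button's flat top, 28 mm across, in a steel collar 44 mm across, about 102 mm above the bench; it is pressed straight down
- stop (a joint): stop button travel, m: 0 up, 0.006 fully down
- stop_top (a point): centre of the stop button's mushroom head, 40 mm across, about 108 mm above the bench, 72 mm from the start button along the box; not to be pressed
- station: grey start/stop box fixed on the bench, 82 x 156 mm and 80 mm high; origin at its underside centre, long side along its y axis, start button on its +y half, stop on its -y half
- pot: squat bisque-fired pot, 104 mm across and 108 mm tall, standing on the banding wheel; origin at its underside centre
- vase: stoneware vase 120 mm across, 172 mm tall; origin at its underside centre
- twine: ball of jute twine, 84 mm across, 70 mm tall; origin at its underside centre
- jar: amber jar with a metal lid, 62 mm across, 100 mm tall; origin at its underside centre
- sanding_block: cork sanding block 45 x 75 x 30 mm; origin at its underside centre
- scissors: scissors lying flat, about 175 mm long, 10 mm high; origin at their underside near the middle

How it is judged:
On the way, in this order (a step that is already met when the one before it is completed fails the run):
1. the damper lever has been pushed past half open to the far stop (value of joint damper_lever above 1.5 rad), for 0.2 s.
2. then the start button is pressed down (value of joint start above 0.0045 m), for 0.1 s.
At the end, for the whole second after the job is handed in: The lever rests at the far stop (above 1.50 of 1.571 rad), the start button has been pressed (at least 4.5 of 6 mm) after that and is up again, the stop button is up, and every loose thing is within 15 mm of where it stood (value of joint damper_lever above 1.5 rad and velocity of joint damper_lever between -0.05 and 0.05 rad/s and value of joint each of start, stop below 0.002 m and distance of each of pot, vase, twine, jar, sanding_block, scissors from where it was at the start of the episode below 0.015 m); the robot touches nothing.
It fails at once if the start button is pressed before the damper is fully open (value of joint start above 0.003 m and value of joint damper_lever below 1.45 rad).
It fails at once if the stop button is pressed (value of joint stop above 0.003 m).
It fails at once if something standing on the bench is lifted, pushed or knocked over (distance of any of pot, vase, twine, jar, sanding_block, scissors from where it was at the start of the episode above 0.015 m).
It also fails if it takes over 51 s, if anything falls off the work surface, if the arm or the gripper's body presses on something with over 40 N, if the wrist force passes 120 N, or if a joint passes its speed limit or range.

## Working session

There is one attempt and no reset: what is moved stays moved. The work goes in short steps, Python scripts to look and compute and a tool call to move; the robot and the scene stay as the last step left them, time stands still between calls to the robot, and variables do not carry over. Pictures are saved under pics/ and viewed, about 8 in all and at most 12, crops included, and the job is handed in when it is done.

Besides the shell and the picture viewer there is one more tool, called after ">>>" by a JSON object that holds its "fn" and its "kwargs", one argument or row to a line. move_arm: Moves the arm, as the interface text tells. Its arguments: {"type":"object","properties":{"deltas":{"type":"array","items":{"type":"array"}},"grip_force":{"type":"number"}},"required":["deltas"]}

```bash
mkdir -p pics; cat > h.py <<'E'
import numpy as np, cv2
from workcell import status, read_camera, camera_info, order
def snap(n):
    ci=camera_info(n); im,d=read_camera(n); np.savez(f'{n}.npz',im=im,d=d,K=ci['K'],R=ci['R'],t=ci['t']); return im
def cloud(n):
    z=np.load(f'{n}.npz'); d=z['d']; v,u=np.mgrid[:d.shape[0],:d.shape[1]]
    c=np.stack([u,v,np.ones_like(u)],-1)@np.linalg.inv(z['K']).T*d[...,None]
    return (c-z['t'])@z['R']
def save(p,im,f=1.0): cv2.imwrite('pics/'+p,cv2.resize(im[...,::-1],None,fx=f,fy=f,interpolation=cv2.INTER_CUBIC))
E
python3 - <<'E'
from h import *
for n in('scene','side'):
    save(n+'.png',snap(n),1.25)
print(status.read_state())
E
```

```text
{'time': 0.1, 'q': array([-1.22489284e+00,  2.64688703e-01,  1.60527714e+00,  1.69029577e-05,
        1.27369217e+00, -3.68930293e-02]), 'joint_vel': array([-0.00035404, -0.0020651 , -0.00346379, -0.00056096, -0.00136439,
        0.00201274]), 'joint_torque': array([ 8.70177155e-04, -5.16707182e+01, -3.68589127e+01,  2.18303421e-05,
        6.34548749e-03, -2.22936166e-05]), 'tool_pos': array([ 0.25190163, -0.62550585,  0.23005774]), 'tcp_rot': array([-3.08222018e+00, -5.97234494e-01,  4.73876306e-04]), 'wrist_force': array([-1.04531125, -0.43918717, -0.66278712]), 'torque': array([ 0.06639793,  0.05427703, -0.01182232]), 'width': 0.9992385922843843}
```

View pics/scene.png

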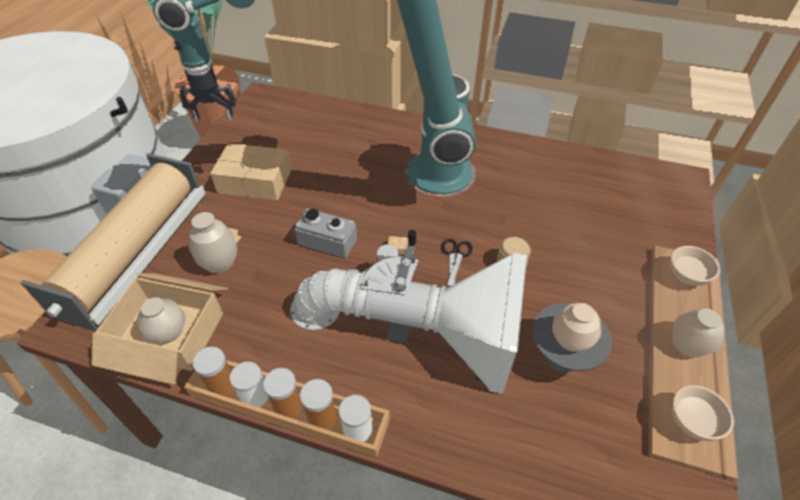

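View pics/side.png

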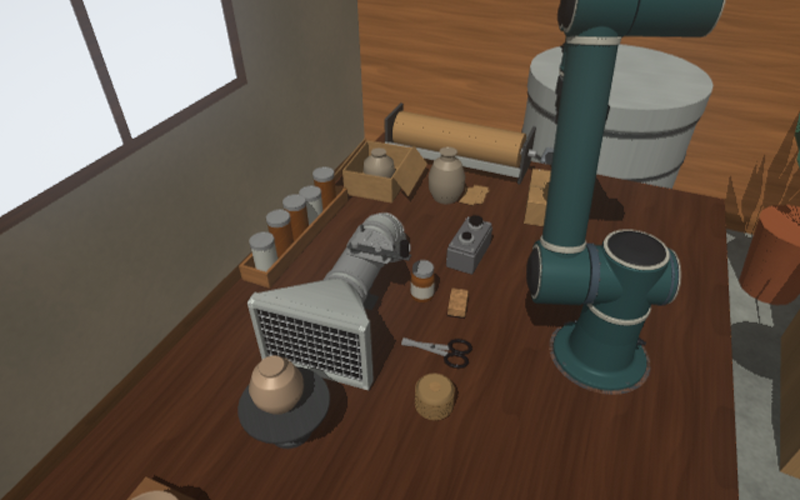

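The scene view shows the lever handle (black) at about (411,240), with the duct running left to right. The station is at (327,230), its buttons at (313,214) and (336,222).

```bash
python3 - <<'E'
from h import *
z=np.load('scene.npz');P=cloud('scene')
a=z['im'][155:275,225:365]; save('c1.png',a,5.5)
z2=np.load('side.npz');P2=cloud('side'); a=z2['im'][160:260,270:400]; save('c2.png',a,6)
# lever/duct region points by height
for n,Q in(('scene',P),('side',P2)):
    m=(Q[...,2]>.165)&(Q[...,2]<.185)&(Q[...,0]>.3)&(Q[...,0]<.9)&(abs(Q[...,1])<.4)
    im=np.load(n+'.npz')['im'].astype(int)
    dark=(im.sum(-1)<150)&(Q[...,2]>.178)&(Q[...,2]<.26)&(Q[...,0]>.3)&(Q[...,0]<.8)&(abs(Q[...,1])<.3)
    v,u=np.nonzero(dark);print(n,'dark',len(v))
    for i in range(0,len(v),max(1,len(v)//25)):print(u[i],v[i],Q[v[i],u[i]].round(3))
E
```

```text
scene dark 50
328 185 [0.489 0.043 0.229]
330 185 [0.481 0.047 0.223]
327 186 [0.491 0.04  0.226]
329 186 [0.489 0.046 0.227]
331 186 [0.486 0.051 0.225]
328 187 [0.494 0.044 0.227]
330 187 [0.496 0.051 0.231]
327 188 [0.495 0.041 0.222]
329 188 [0.496 0.048 0.225]
331 188 [0.494 0.054 0.226]
328 189 [0.498 0.045 0.222]
330 189 [0.493 0.05  0.219]
327 190 [0.497 0.042 0.216]
329 190 [0.496 0.048 0.217]
331 190 [0.493 0.053 0.215]
328 191 [0.498 0.046 0.213]
330 191 [0.497 0.052 0.214]
327 192 [0.496 0.042 0.206]
329 192 [0.498 0.049 0.21 ]
331 192 [0.495 0.054 0.208]
329 193 [0.498 0.049 0.205]
331 193 [0.492 0.054 0.201]
329 194 [0.494 0.048 0.196]
331 194 [0.494 0.054 0.199]
329 195 [0.499 0.049 0.198]
side dark 101
321 192 [0.495 0.043 0.221]
325 192 [0.482 0.043 0.225]
323 193 [0.488 0.045 0.221]
320 194 [0.493 0.056 0.223]
324 194 [0.482 0.051 0.224]
321 195 [0.489 0.057 0.222]
325 195 [0.479 0.049 0.219]
322 196 [0.486 0.056 0.218]
326 196 [0.477 0.049 0.216]
323 197 [0.481 0.06  0.219]
320 198 [0.49  0.062 0.214]
324 198 [0.478 0.059 0.216]
321 199 [0.488 0.059 0.209]
325 199 [0.478 0.053 0.207]
322 200 [0.486 0.057 0.204]
326 200 [0.475 0.051 0.203]
323 201 [0.483 0.056 0.2  ]
320 202 [0.492 0.057 0.195]
324 202 [0.48  0.055 0.197]
321 203 [0.488 0.058 0.193]
325 203 [0.479 0.05  0.19 ]
322 204 [0.484 0.06  0.192]
326 204 [0.476 0.048 0.186]
324 205 [0.479 0.058 0.189]
314 206 [0.509 0.063 0.178]
324 208 [0.477 0.061 0.18 ]
```

View pics/c1.png

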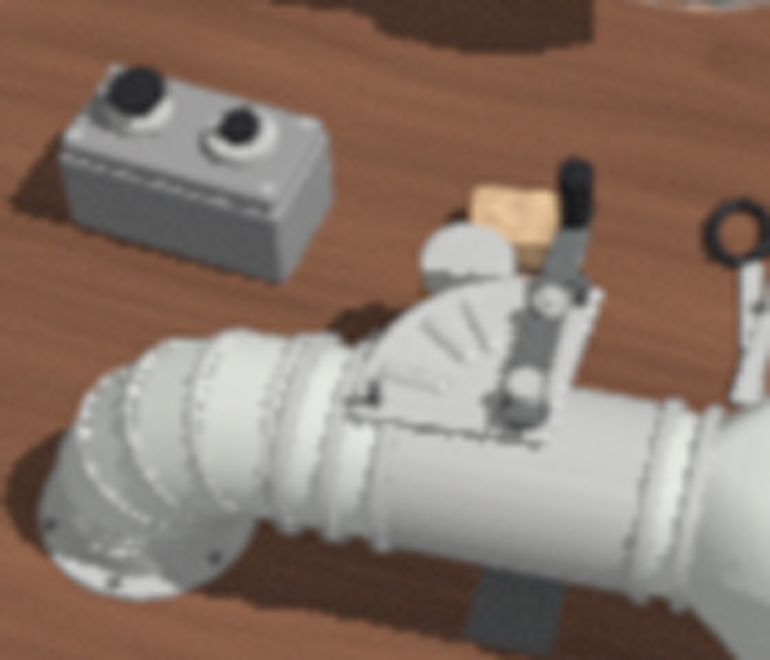

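View pics/c2.png

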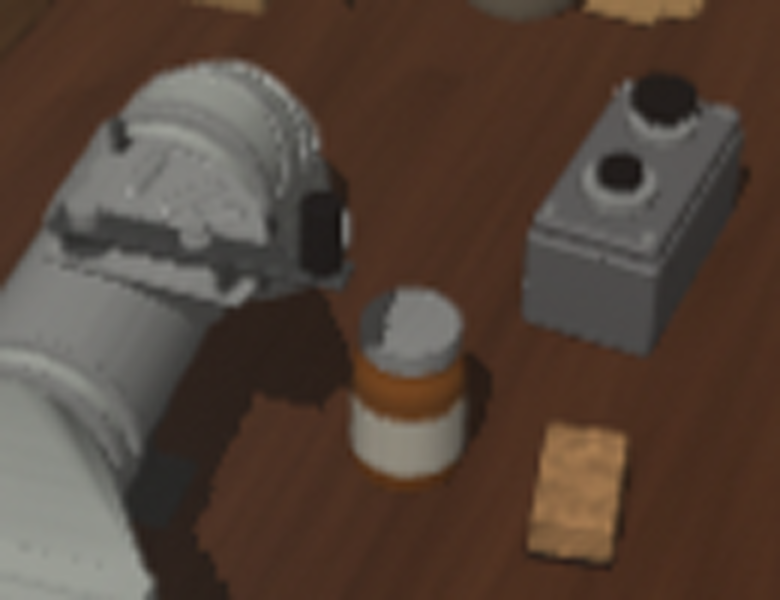

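c1 shows the pivot bolt at (525,385), the plunger at (551,300), start (narrow) at (240,125), stop (mushroom) at (136,90) and the handle at (575,185). c2 shows start at (620,172) and stop at (663,100), with the jar between the duct and the station.

```bash
python3 - <<'E'
from h import *
P={n:cloud(n) for n in('scene','side')}
def pt(n,u,v,r=2):
    w=P[n][int(v)-r:int(v)+r+1,int(u)-r:int(u)+r+1].reshape(-1,3); return np.median(w,0).round(4)
c1=lambda x,y:(x/5.5+225,y/5.5+155); c2=lambda x,y:(x/6+270,y/6+160)
for k,n,p in[('pivot','scene',c1(525,385)),('plunger','scene',c1(551,300)),('start','scene',c1(240,124)),('stop','scene',c1(136,90)),('jar','scene',c1(467,250)),
 ('start','side',c2(620,172)),('stop','side',c2(663,100)),('jar','side',c2(415,318)),('block','side',c2(582,470)),('pivot','side',c2(80,212)),('plunger','side',c2(195,230))]:
    print(k,n,pt(n,*p,r=1))
# rays at known heights
def ray(n,u,v,z):
    q=np.load(n+'.npz'); C=-q['R'].T@q['t']; d=q['R'].T@np.linalg.inv(q['K'])@[u,v,1]; return (C+d*(z-C[2])/d[2]).round(4)
print('start',ray('scene',*c1(240,124),.102),ray('side',*c2(620,172),.102))
print('stop',ray('scene',*c1(136,90),.108),ray('side',*c2(663,100),.108))
# duct axis: top ridge z>.15
for n in P:
    Q=P[n].reshape(-1,3); Q=Q[(Q[:,0]>.4)&(Q[:,0]<.8)]
    m=(Q[:,2]>.135)&(Q[:,2]<.163)&(Q[:,1]>.09)&(Q[:,1]<.16); A=Q[m]
    if len(A)>20:
        # fit x=a+b*y for cylinder r .05, axis z .11
        from scipy.optimize import least_squares
        f=lambda p:np.hypot((A[:,0]-p[0]-p[1]*A[:,1])/np.hypot(1,p[1]),A[:,2]-.11)-.05
        r=least_squares(f,[.6,0],loss='soft_l1',f_scale=.003);print(n,len(A),r.x,np.abs(r.fun).mean())
    m=(Q[:,2]>.165)&(Q[:,2]<.174)&(Q[:,1]<.2)&(Q[:,1]>-.1);print('plate',Q[m].min(0),Q[m].max(0))
    m=(P[n].reshape(-1,3)[:,2]>.078)&(P[n].reshape(-1,3)[:,2]<.084)
    S=P[n].reshape(-1,3)[m];S=S[(S[:,0]>.25)&(S[:,0]<.5)&(S[:,1]>-.3)&(S[:,1]<0)].astype(np.float32);print('box',cv2.minAreaRect(S[:,:2]),len(S))
E
```

```text
pivot scene [0.6124 0.057  0.1937]
plunger scene [0.5535 0.0537 0.1955]
start scene [ 0.4064 -0.1985  0.1026]
stop scene [ 0.4049 -0.2686  0.1108]
jar scene [ 0.4581 -0.0298  0.0986]
start side [ 0.4025 -0.1905  0.0991]
stop side [ 0.3992 -0.2592  0.1051]
jar side [ 0.4618 -0.025   0.0975]
block side [ 0.3618 -0.022   0.0273]
pivot side [0.6096 0.0659 0.191 ]
plunger side [0.5489 0.0565 0.1933]
start [ 0.4061 -0.1951  0.102 ] [ 0.3987 -0.184   0.102 ]
stop [ 0.4039 -0.2663  0.108 ] [ 0.3949 -0.2521  0.108 ]
scene 538 [ 0.61940182 -0.09246046] 0.0026587907785139125
plate [ 0.52242348 -0.07976638  0.16501756] [0.65616989 0.19987344 0.17398035]Traceback (most recent call last):
  File "<stdin>", line 25, in <module>
cv2.error: OpenCV(4.12.0) /io/opencv/modules/imgproc/src/convhull.cpp:143: error: (-215:Assertion failed) total >= 0 && (depth == CV_32F || depth == CV_32S) in function 'convexHull'
```

Measurements agree with the given sizes: pivot (0.612, 0.058), handle (0.488, 0.048, 0.207) and yaw about 0.09. Start button is roughly (0.404, -0.192). I'll go up and across with the gripper closed, then refine with the wrist camera.

>>> {"fn": "move_arm", "kwargs": {
  "deltas": [
    [[0, 0, 0], [0, 0, 0.3], 1],
    [[0, 0, 0], [0, 0, 0.7], 1],
    [[0, 0, 0], [0.1, 0.3, 1], 1],
    [[0, 0, 0], [0.25, 0.65, 1], 1],
    [[0, 0, 0], [0.4, 1, 1], 1]
  ]
}}

```text
time: 0.72
tool_pos: [0.2924, -0.5252, 0.3314]
tcp_rot: [3.084, 0.597, 0.0]
wrist_force: [-0.4, 1.0, -0.3]
width: 0.001
```

>>> {"fn": "move_arm", "kwargs": {
  "deltas": [
    [[0, 0, 0], [0.15, 0.4, 0.1], 1],
    [[0, 0, 0], [0.3, 0.8, 0.2], 1],
    [[0, 0, 0], [0.4, 1, 0.2], 1]
  ]
}}

```text
time: 1.1
tool_pos: [0.3328, -0.4248, 0.3521]
tcp_rot: [3.083, 0.599, 0.001]
wrist_force: [-0.7, -0.4, 0.8]
width: -0.003
```

>>> {"fn": "move_arm", "kwargs": {
  "deltas": [
    [[0, 0, 0], [0.15, 0.4, 0], 1],
    [[0, 0, 0], [0.3, 0.8, 0], 1],
    [[0, 0, 0], [0.4, 1, 0], 1]
  ]
}}

```text
time: 1.48
tool_pos: [0.3724, -0.3247, 0.3505]
tcp_rot: [-3.083, -0.599, 0.001]
wrist_force: [0.9, -0.7, -0.2]
width: -0.001
```

>>> {"fn": "move_arm", "kwargs": {
  "deltas": [
    [[0, 0, 0], [0.1, 0.4, 0], 1],
    [[0, 0, 0], [0.2, 0.8, 0], 1],
    [[0, 0, 0], [0.2, 1, 0], 1],
    [[0, 0, 0], [0.2, 1, 0], 1]
  ]
}}

```text
time: 1.98
tool_pos: [0.392, -0.2256, 0.3509]
tcp_rot: [3.083, 0.6, -0.001]
wrist_force: [1.0, -0.4, -0.4]
width: -0.002
```

```bash
python3 - <<'E'
from h import *
s=status.read_state();print(s['time'],s['tool_pos'],s['tcp_rot'],s['q'],s['width'])
save('w1.png',snap('wrist'),1.25)
E
```

```text
1.975 [ 0.39200943 -0.2256335   0.35094796] [ 3.08328998e+00  6.00466389e-01 -9.32823080e-04] [-5.76823943e-01 -2.20629929e-01  1.88223789e+00 -6.86547400e-04
  1.48014945e+00  6.09352449e-01] -0.0015390162007339783
```

View pics/w1.png

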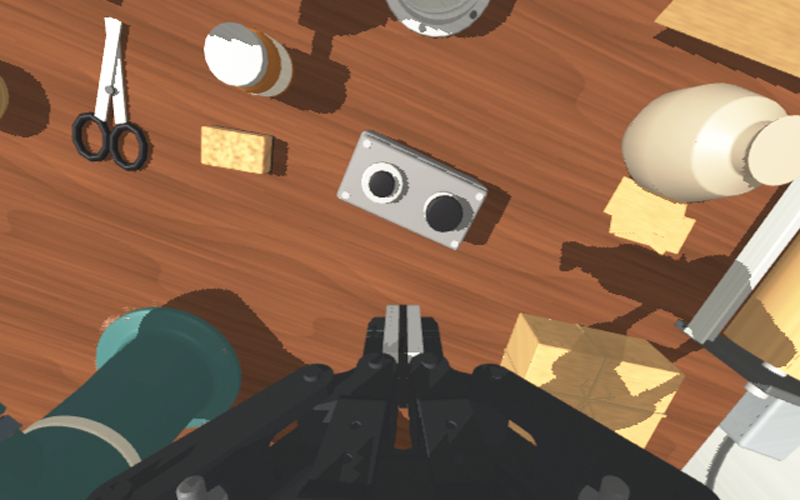

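The wrist view shows start at (382,183) and the mushroom stop at (445,212), with the closed fingertips at (403,308).

```bash
python3 - <<'E'
from h import *
q=np.load('wrist.npz');P=cloud('wrist')
C=-q['R'].T@q['t']
def ray(u,v,z):
    d=q['R'].T@np.linalg.inv(q['K'])@[u/1.25,v/1.25,1]; return (C+d*(z-C[2])/d[2]).round(4)
print('cam',C)
print('start',ray(382,183,.102),P[146,306],'stop',ray(445,212,.108),P[170,356])
print('jar',ray(237,55,.1),'block',P[119,189])
for u in(386,403,421):print(ray(u,308,.35))
E
```

```text
cam [ 0.46623348 -0.19549927  0.49428816]
start [ 0.4028 -0.1984  0.102 ] [ 0.40365784 -0.19866472  0.10299226] stop [ 0.4004 -0.27    0.108 ] [ 0.40017042 -0.26998597  0.10940851]
jar [ 0.4629 -0.0292  0.1   ] block [ 0.36425009 -0.02451741  0.03204153]
[ 0.3942 -0.2172  0.35  ]
[ 0.397  -0.2239  0.35  ]
[ 0.3998 -0.2309  0.35  ]
```

>>> {"fn": "move_arm", "kwargs": {
  "deltas": [
    [[0, 0, -0.05], [0.1, 0.4, 0], 1],
    [[0, 0, -0.1], [0.2, 0.8, 0], 1],
    [[0, 0, -0.15], [0.2, 1, 0], 1]
  ]
}}

```text
time: 2.4
tool_pos: [0.4125, -0.1261, 0.351]
tcp_rot: [3.133, 0.226, -0.0]
wrist_force: [-0.2, 1.1, 0.1]
width: 0.0
```

>>> {"fn": "move_arm", "kwargs": {
  "deltas": [
    [[0, 0, -0.03], [0, 0.4, 0], 1],
    [[0, 0, -0.03], [0, 0.8, 0], 1],
    [[0, 0, -0.03], [0, 1, 0], 1],
    [[0, 0, -0.03], [0, 1, 0], 1]
  ]
}}

```text
time: 2.9
tool_pos: [0.4125, -0.0264, 0.3512]
tcp_rot: [3.137, 0.159, -0.0]
wrist_force: [-0.8, -0.8, 0.5]
width: 0.001
```

```bash
python3 - <<'E'
from h import *
s=status.read_state();print(s['time'],s['tool_pos'],s['tcp_rot'],s['q'],s['width'])
save('w2.png',snap('wrist'),1.25)
E
```

```text
2.9 [ 0.41246409 -0.02637334  0.35118328] [ 3.13688867e+00  1.58810039e-01 -3.63459150e-05] [-1.23563130e-01 -3.01664945e-01  1.94387493e+00 -6.81914646e-04
  1.49928652e+00  1.34611504e+00] 0.0007549120968569771
```

View pics/w2.png

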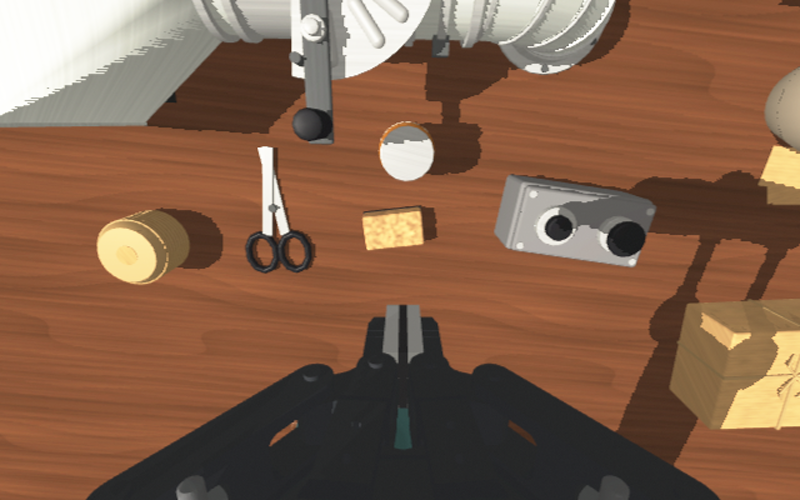

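The handle is at (313,124), the plunger at (314,27), and start at (558,227) as a cross-check.

```bash
python3 - <<'E'
from h import *
q=np.load('wrist.npz');P=cloud('wrist');C=-q['R'].T@q['t']
def ray(u,v,z):
    d=q['R'].T@np.linalg.inv(q['K'])@[u/1.25,v/1.25,1]; return (C+d*(z-C[2])/d[2]).round(4)
im=q['im'].astype(int)
for y in range(84,116,2):print(y,[ (round(float(P[y,x,0]),3),round(float(P[y,x,1]),3),round(float(P[y,x,2]),3)) for x in range(236,270,5)])
print('plunger',ray(314,27,.195),P[22,251]); print('handle top',ray(311,124,.228))
print('start',ray(558,227,.102),P[182,446])
T=(P[...,2]>.215)&(P[...,2]<.235)&(abs(P[...,0]-.49)<.04)&(abs(P[...,1]-.05)<.04)
print(np.median(P[T],0),P[T].min(0),P[T].max(0),T.sum())
for y in(5,15,25,35,50,60,70):
    r=[x for x in range(225,285) if .178<P[y,x,2]<.192]
    if r: print(y,P[y,r[0]],P[y,r[-1]])
E
```

```text
84 [(0.498, 0.114, 0.002), (0.499, 0.107, -0.0), (0.497, 0.055, 0.184), (0.498, 0.051, 0.183), (0.498, 0.045, 0.186), (0.499, 0.041, 0.185), (0.503, 0.068, 0.001)]
86 [(0.496, 0.114, 0.001), (0.496, 0.106, 0.001), (0.495, 0.046, 0.223), (0.496, 0.05, 0.185), (0.496, 0.045, 0.185), (0.497, 0.041, 0.185), (0.5, 0.068, 0.001)]
88 [(0.493, 0.114, 0.001), (0.493, 0.049, 0.227), (0.493, 0.045, 0.227), (0.494, 0.042, 0.223), (0.494, 0.042, 0.2), (0.495, 0.041, 0.184), (0.497, 0.068, 0.0)]
90 [(0.491, 0.054, 0.224), (0.491, 0.049, 0.228), (0.492, 0.045, 0.226), (0.492, 0.041, 0.227), (0.493, 0.04, 0.212), (0.493, 0.041, 0.185), (0.494, 0.068, 0.001)]
92 [(0.489, 0.053, 0.226), (0.49, 0.049, 0.228), (0.49, 0.045, 0.226), (0.491, 0.041, 0.227), (0.491, 0.038, 0.221), (0.491, 0.038, 0.197), (0.492, 0.068, 0.001)]
94 [(0.488, 0.053, 0.226), (0.488, 0.049, 0.228), (0.489, 0.045, 0.226), (0.489, 0.041, 0.227), (0.489, 0.037, 0.224), (0.49, 0.037, 0.204), (0.489, 0.068, 0.002)]
96 [(0.486, 0.054, 0.225), (0.487, 0.049, 0.228), (0.487, 0.045, 0.227), (0.487, 0.041, 0.227), (0.488, 0.037, 0.224), (0.
[... 1595 characters left out ...]
422 0.228 ]
start [ 0.403  -0.1955  0.102 ] [ 0.40261249 -0.19470308  0.10289578]
[0.48457852 0.04463883 0.22620216] [0.47355433 0.03482573 0.2151073 ] [0.49499415 0.05675697 0.22902604] 563
5 [0.5629627  0.06352342 0.18200732] [0.56449177 0.04347835 0.18411221]
15 [0.5546552  0.06184306 0.18452522] [0.55743939 0.04291543 0.18086364]
25 [0.54582231 0.05942135 0.18993215] [0.54897977 0.04215368 0.18311941]
35 [0.53896956 0.06119171 0.18243088] [0.54113299 0.04115525 0.18185552]
50 [0.52511462 0.06469651 0.18917816] [0.52839149 0.04032312 0.18352924]
60 [0.51786689 0.05840859 0.18453846] [0.52017691 0.03946725 0.1812145 ]
70 [0.5093179  0.05741006 0.18405696] [0.51131062 0.03873939 0.18316901]
```

```bash
python3 - <<'E'
import numpy as np
P=np.array([.6086,.054]);F=lambda th,d:P+.125*np.array([-np.cos(th+.08),-np.sin(th+.08)])-d*np.array([np.sin(th+.08),-np.cos(th+.08)])
for th,d in [(0,.05)]+[(x,.022) for x in np.arange(0,1.66,.1)]: print(round(th,2),F(th,d).round(4),(th/(np.pi/2)).__round__(3))
E
```

```text
0 [0.48   0.0939] 0.0
0.0 [0.4822 0.0659] 0.0
0.1 [0.4817 0.0533] 0.064
0.2 [0.4824 0.0406] 0.127
0.3 [0.4844 0.0281] 0.191
0.4 [0.4876 0.0158] 0.255
0.5 [0.492  0.0039] 0.318
0.6 [ 0.4976 -0.0075] 0.382
0.7 [ 0.5043 -0.0183] 0.446
0.8 [ 0.512  -0.0283] 0.509
0.9 [ 0.5207 -0.0376] 0.573
1.0 [ 0.5303 -0.0459] 0.637
1.1 [ 0.5406 -0.0532] 0.7
1.2 [ 0.5517 -0.0594] 0.764
1.3 [ 0.5633 -0.0646] 0.828
1.4 [ 0.5754 -0.0685] 0.891
1.5 [ 0.5878 -0.0712] 0.955
1.6 [ 0.6004 -0.0727] 1.019
```

>>> {"fn": "move_arm", "kwargs": {
  "deltas": [
    [[0, 0, 0], [0.3, 0.4, 0], 1],
    [[0, 0, 0], [0.6, 0.8, 0], 1],
    [[0, 0, 0], [0.7, 1, 0], 1]
  ]
}}

```text
time: 3.32
tool_pos: [0.4839, 0.0737, 0.3507]
tcp_rot: [3.137, 0.156, -0.001]
wrist_force: [-0.3, -0.9, 0.1]
width: 0.001
```

>>> {"fn": "move_arm", "kwargs": {
  "deltas": [
    [[0, 0, 0], [0, 0.21, -0.2], 1],
    [[0, 0, 0], [0, 0.21, -0.6], 1],
    [[0, 0, 0], [0, 0.21, -0.9], 1],
    [[0, 0, 0], [0, 0.21, -1], 1]
  ]
}}

```text
time: 3.82
tool_pos: [0.4813, 0.0931, 0.2487]
tcp_rot: [3.137, 0.154, -0.007]
wrist_force: [0.5, 0.1, -0.1]
width: -0.0
```

>>> {"fn": "move_arm", "kwargs": {
  "deltas": [
    [[0, 0, 0], [0, 0, -0.25], 1],
    [[0, 0, 0], [0, 0, -0.5], 1],
    [[0, 0, 0], [0, 0, -0.55], 1],
    [[0, 0, 0], [0, 0, -0.55], 1]
  ]
}}

```text
time: 4.32
tool_pos: [0.4828, 0.0944, 0.1971]
tcp_rot: [3.138, 0.156, 0.001]
wrist_force: [0.2, 0.4, -0.9]
width: -0.001
```

>>> {"fn": "move_arm", "kwargs": {
  "deltas": [
    [[0, 0, 0], [0, -0.15, 0], 1],
    [[0, 0, 0], [0, -0.27, 0], 1],
    [[0, 0, 0.03], [0, -0.35, 0], 1],
    [[0, 0, 0.06], [-0.01, -0.41, 0], 1],
    [[0, 0, 0.1], [0, -0.48, 0], 1],
    [[0, 0, 0.13], [0, -0.54, 0], 1],
    [[0, 0, 0.16], [0.01, -0.6, 0], 1],
    [[0, 0, 0.19], [0.02, -0.67, 0], 1],
    [[0, 0, 0.22], [0.03, -0.73, 0], 1],
    [[0, 0, 0.25], [0.05, -0.79, 0], 1]
  ]
}}

```text
time: 5.58
tool_pos: [0.4874, 0.0153, 0.1971]
tcp_rot: [-3.046, -0.767, -0.002]
wrist_force: [-0.1, 1.9, 0.2]
width: 0.003
```

>>> {"fn": "move_arm", "kwargs": {
  "deltas": [
    [[0, 0, 0.03], [0.02, -0.06, 0], 1],
    [[0, 0, 0.06], [0.04, -0.12, 0], 1],
    [[0, 0, 0.1], [0.07, -0.18, 0], 1],
    [[0, 0, 0.13], [0.1, -0.23, 0], 1],
    [[0, 0, 0.16], [0.13, -0.29, 0], 1],
    [[0, 0, 0.19], [0.17, -0.34, 0], 1],
    [[0, 0, 0.22], [0.2, -0.39, 0], 1],
    [[0, 0, 0.25], [0.24, -0.44, 0], 1],
    [[0, 0, 0.29], [0.29, -0.49, 0], 1],
    [[0, 0, 0.32], [0.33, -0.53, 0], 1]
  ]
}}

```text
time: 6.82
tool_pos: [0.5189, -0.0372, 0.1969]
tcp_rot: [-2.758, -1.501, 0.002]
wrist_force: [-2.9, 1.7, 0.5]
width: 0.002
```

```bash
python3 - <<'E'
from h import *
s=status.read_state();print(s['time'],s['tool_pos'],s['tcp_rot'],s['q'],s['wrist_force'])
a=snap('scene');save('s2.png',a[150:280,225:375],5)
E
```

```text
6.825 [ 0.51891455 -0.03723837  0.19689152] [-2.75753771e+00 -1.50053826e+00  1.96303241e-03] [-1.20246540e-01 -3.14323348e-03  1.96900946e+00  1.17657350e-03
  1.17803542e+00  4.53403204e-01] [-2.88923437  1.70584191  0.47648472]
```

View pics/s2.png

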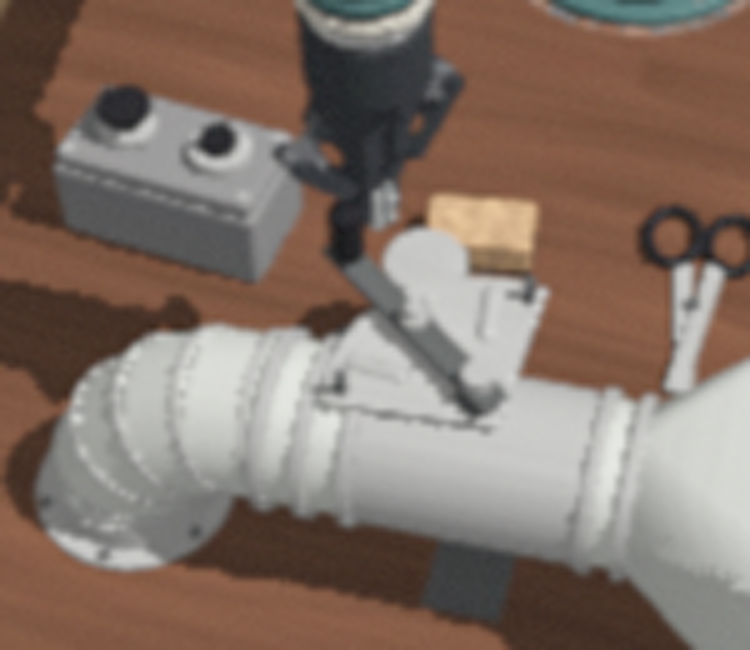

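The lever is near half-open with the fingertip behind the handle at (345,230) and the jar undisturbed. Continuing the arc.

>>> {"fn": "move_arm", "kwargs": {
  "deltas": [
    [[0, 0, 0.03], [0.05, -0.04, 0], 1],
    [[0, 0, 0.06], [0.1, -0.08, 0], 1],
    [[0, 0, 0.1], [0.15, -0.12, 0], 1],
    [[0, 0, 0.13], [0.2, -0.16, 0], 1],
    [[0, 0, 0.16], [0.26, -0.19, 0], 1],
    [[0, 0, 0.19], [0.31, -0.22, 0], 1],
    [[0, 0, 0.22], [0.37, -0.245, 0], 1],
    [[0, 0, 0.25], [0.43, -0.27, 0], 1],
    [[0, 0, 0.29], [0.485, -0.29, 0], 1],
    [[0, 0, 0.32], [0.55, -0.31, 0], 1],
    [[0, 0, 0.35], [0.61, -0.325, 0], 1],
    [[0, 0, 0.38], [0.67, -0.335, 0], 1],
    [[0, 0, 0.38], [0.67, -0.335, 0], 1]
  ]
}}

```text
time: 8.5
tool_pos: [0.5876, -0.0715, 0.1968]
tcp_rot: [2.198, 2.243, 0.001]
wrist_force: [0.2, 0.4, -0.1]
width: -0.001
```

```bash
python3 - <<'E'
from h import *
s=status.read_state();print(s['time'],s['tool_pos'],s['tcp_rot'],s['wrist_force'])
a=snap('scene');save('s3.png',a[150:280,225:375],5)
E
```

```text
8.5 [ 0.58756908 -0.07152641  0.19678397] [2.19845237e+00 2.24255746e+00 8.07174279e-04] [ 0.16110678  0.37940603 -0.11809458]
```

View pics/s3.png

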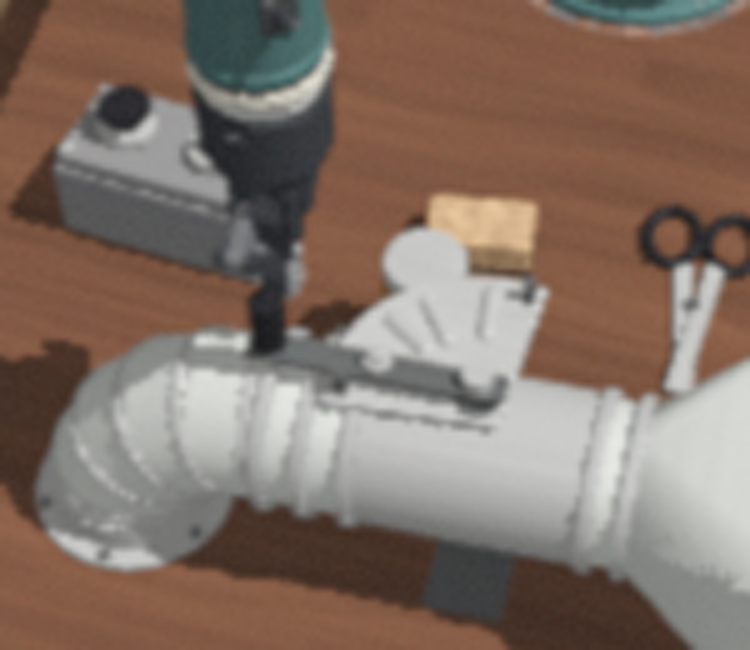

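Lever now appears in line with the duct (handle (268,310)) and the contact force is gone, so it has sprung to the stop. I'll nudge slightly to confirm, then back off, rise and measure it.

>>> {"fn": "move_arm", "kwargs": {
  "deltas": [
    [[0, 0, 0], [0.03, 0, 0], 1],
    [[0, 0, 0], [0.06, 0, 0], 1],
    [[0, 0, 0], [0.08, 0, 0], 1]
  ]
}}

```text
time: 8.93
tool_pos: [0.5953, -0.0706, 0.1963]
tcp_rot: [2.197, 2.245, 0.0]
wrist_force: [-0.1, -0.7, 0.2]
width: -0.002
```

>>> {"fn": "move_arm", "kwargs": {
  "deltas": [
    [[0, 0, 0], [-0.15, 0, 0], 1],
    [[0, 0, 0], [-0.4, -0.05, 0], 1],
    [[0, 0, 0], [-0.6, -0.1, 0.2], 1],
    [[0, 0, -0.1], [-0.8, -0.3, 0.5], 1],
    [[0, 0, -0.2], [-1, -0.5, 0.8], 1],
    [[0, 0, -0.3], [-1, -0.7, 1], 1],
    [[0, 0, -0.4], [-1, -0.7, 1], 1],
    [[0, 0, -0.4], [-1, -0.7, 1], 1]
  ]
}}

```text
time: 9.93
tool_pos: [0.4942, -0.1407, 0.2965]
tcp_rot: [2.783, 1.458, 0.0]
wrist_force: [-0.1, 0.8, -0.6]
width: 0.0
```

```bash
python3 - <<'E'
from h import *
s=status.read_state();print(s['time'],s['tool_pos'],s['tcp_rot'],s['q'],s['wrist_force'])
save('w3.png',snap('wrist'),1.25);snap('scene')
for n in('wrist','scene'):
    P=cloud(n)
    T=(P[...,2]>.219)&(P[...,2]<.24)&(abs(P[...,0]-.62)<.05)&(abs(P[...,1]+.07)<.05)
    print(n,T.sum(),np.median(P[T],0))
E
```

```text
9.925 [ 0.49424951 -0.14070376  0.29646609] [2.78277144e+00 1.45767604e+00 2.20581739e-04] [-3.25814587e-01 -7.92872899e-02  1.85760210e+00 -4.97030696e-06
  1.36306943e+00  2.79937079e-01] [-0.08111842  0.81879661 -0.60231756]
wrist 995 [ 0.61602964 -0.06840486  0.22627973]
scene 47 [ 0.62398322 -0.06738932  0.22511171]
```

View pics/w3.png

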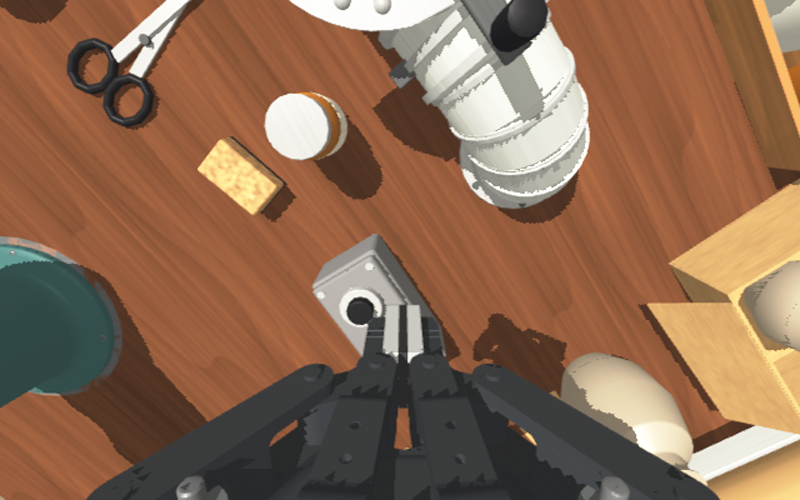

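The lever measures within about 0.02 rad of the far stop (handle (0.616, -0.068) against the expected (0.619, -0.071)). Nothing else was disturbed. Now for the start button at (0.403, -0.197).

>>> {"fn": "move_arm", "kwargs": {
  "deltas": [
    [[0, 0, 0], [-0.3, -0.2, 0], 1],
    [[0, 0, 0], [-0.6, -0.4, -0.2], 1],
    [[0, 0, 0], [-0.85, -0.54, -0.5], 1],
    [[0, 0, 0], [-0.91, -0.56, -0.8], 1],
    [[0, 0, 0], [-0.91, -0.56, -0.95], 1],
    [[0, 0, 0], [-0.91, -0.56, -0.95], 1]
  ]
}}

```text
time: 10.78
tool_pos: [0.4036, -0.1959, 0.2001]
tcp_rot: [-2.781, -1.457, 0.002]
wrist_force: [0.3, -0.0, 0.2]
width: 0.0
```

>>> {"fn": "move_arm", "kwargs": {
  "deltas": [
    [[0, 0, 0], [0, 0, -0.4], 1],
    [[0, 0, 0], [0, 0, -0.7], 1],
    [[0, 0, 0], [0, 0, -0.85], 1],
    [[0, 0, 0], [0, 0, -0.87], 1],
    [[0, 0, 0], [0, 0, -0.87], 1]
  ]
}}

```text
time: 11.4
tool_pos: [0.4053, -0.1971, 0.1155]
tcp_rot: [2.782, 1.456, 0.002]
wrist_force: [-0.0, -0.9, -0.3]
width: -0.002
```

```bash
python3 - <<'E'
from h import *
s=status.read_state();print(s['time'],s['tool_pos'],s['tcp_rot'],s['wrist_force'])
save('w4.png',snap('wrist')[180:340,200:440],3.3)
E
```

```text
11.4 [ 0.40527487 -0.19711153  0.11554555] [2.78184944e+00 1.45605179e+00 1.81157396e-03] [-0.04034878 -0.9395322  -0.25194461]
```

View pics/w4.png

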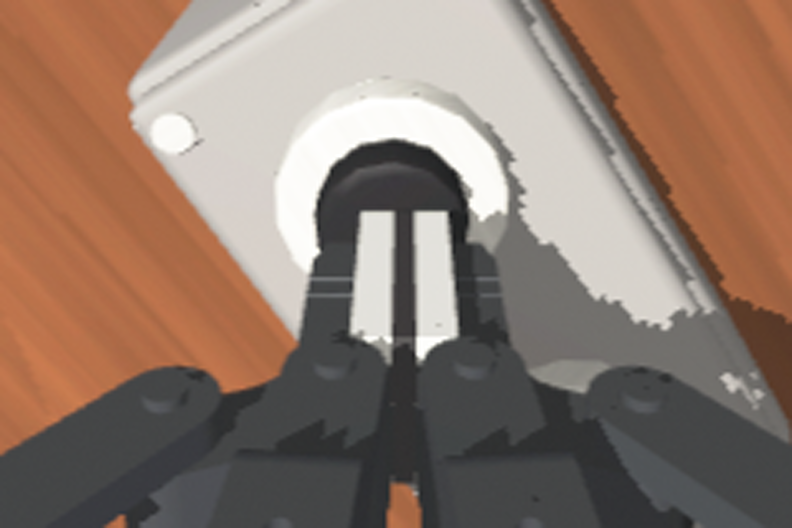

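The fingertips sit over the start button's black top, about 2 mm off centre and well clear of stop. Pressing.

>>> {"fn": "move_arm", "kwargs": {
  "deltas": [
    [[0, 0, 0], [-0.02, 0, -0.08], 1],
    [[0, 0, 0], [-0.02, 0, -0.14], 1],
    [[0, 0, 0], [-0.02, 0, -0.18], 1],
    [[0, 0, 0], [-0.02, 0, -0.2], 1],
    [[0, 0, 0], [-0.02, 0, -0.2], 1],
    [[0, 0, 0], [-0.02, 0, -0.2], 1]
  ]
}}

```text
time: 12.2
tool_pos: [0.4023, -0.1969, 0.0959]
tcp_rot: [2.784, 1.456, -0.0]
wrist_force: [-4.8, 2.0, 13.2]
width: -0.001
```

Force 13 N at z = 0.096, i.e. 6 mm below the top: the button is bottomed. Now lifting clear.

>>> {"fn": "move_arm", "kwargs": {
  "deltas": [
    [[0, 0, 0], [0, 0, 0.1], 1],
    [[0, 0, 0], [0, 0, 0.3], 1],
    [[0, 0, 0], [0, 0, 0.7], 1],
    [[0, 0, 0], [-0.1, 0, 1], 1]
  ]
}}

```text
time: 12.7
tool_pos: [0.3925, -0.1967, 0.1956]
tcp_rot: [2.783, 1.457, 0.001]
wrist_force: [-0.0, -0.2, -0.8]
width: 0.007
```

>>> {"fn": "move_arm", "kwargs": {
  "deltas": [
    [[0, 0, 0], [0, 0, 0.4], 1],
    [[0, 0, 0], [0, 0, 0.8], 1],
    [[0, 0, 0], [0, 0, 1], 1],
    [[0, 0, 0], [0, 0, 1], 1],
    [[0, 0, 0], [0, 0, 1], 1],
    [[0, 0, 0], [0, 0, 1], 1]
  ]
}}

```text
time: 13.45
tool_pos: [0.3913, -0.1962, 0.2925]
tcp_rot: [-2.781, -1.455, 0.003]
wrist_force: [0.8, 0.2, 0.1]
width: 0.003
```

```bash
python3 - <<'E'
from h import *
s=status.read_state();print(s['time'],s['tool_pos'],s['wrist_force'])
a={n:np.load(n+'.npz')['im'].astype(int) for n in('side',)}
save('w5.png',snap('wrist'),1.25)
P=cloud('wrist')
for nm,x,y in(('start',.403,-.197),('stop',.4004,-.269)):
    m=(np.hypot(P[...,0]-x,P[...,1]-y)<.009)&(P[...,2]>.085)&(P[...,2]<.13);print(nm,m.sum(),np.median(P[m],0) if m.any() else '')
T=(P[...,2]>.219)&(P[...,2]<.24)&(abs(P[...,0]-.62)<.05)&(abs(P[...,1]+.07)<.05);print(T.sum(),np.median(P[T],0) if T.any() else '')
b=snap('side').astype(int);d=np.abs(b-a['side']).sum(-1)>60
save('side_diff.png',np.hstack([b.astype(np.uint8)[100:340,170:420],np.repeat(d[100:340,170:420,None]*255,3,2).astype(np.uint8)]),1.5)
E
```

```text
13.45 [ 0.39131141 -0.19615376  0.29245004] [0.75466545 0.24595048 0.06198374]
start 199 [ 0.40299577 -0.19714666  0.10275803]
stop 174 [ 0.40033935 -0.26859348  0.10867318]
0
```

View pics/side_diff.png

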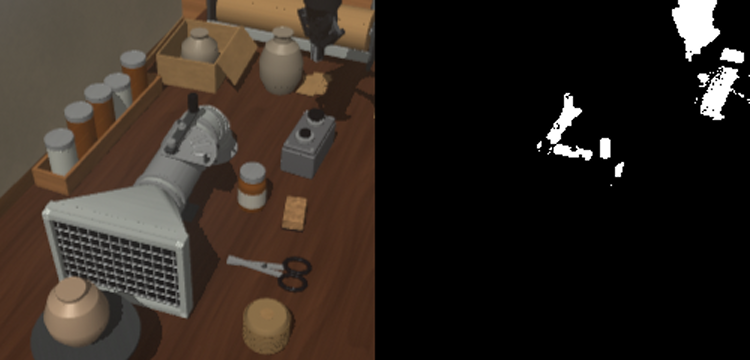

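The difference picture shows only the lever (at its new position in line with the duct), its shadow, and the arm. Both buttons are up (start 0.1028, stop 0.1087), and no loose object moved. Handing in.

```bash
python3 -c "
from workcell import order; print(order.finish_job())"
```

```text
the job is handed in; nothing more can be done
None
```

The damper lever is at its far stop, fully open. After that I pressed the start button and it came back up. I handed the job in at about 13.5 s; it gave no verdict.

- **Lever:** I pushed it round with the closed fingertips in one arc. At the end the contact force dropped away, as it would when the lever springs to the stop. The handle then measured (0.616, -0.068) against an expected (0.619, -0.071), so within about 0.02 rad of fully open. The scene camera put it about 8 mm further along x, still consistent with the stop. A last side-camera picture, taken after the press, shows it still in line with the duct.
- **Start button:** the fingertips went about 6 mm below its resting top and held there with about 13 N, so I take it as fully down. Its top is back at 0.103 m.
- **Stop button:** its top is unchanged at 0.109 m.
- **Loose things:** comparing side-camera pictures from before and after shows changes only at the lever, its shadow and the arm. The vase and everything nearer the hood are unchanged.
- **Disagreement:** at first the two fixed cameras put the start button about 13 mm apart. I used the wrist camera instead, where two views agreed within 3 mm.

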